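# Set the edge guide of a sheet punch with its format gauge

### The arm

A 6-joint arm with a two-finger parallel gripper is mounted at the origin on the work surface. World frame = base frame: x ahead of the robot, y to its left, z up, the work surface at z = 0. Lengths are in m, angles in rad, forces in N, time in s.
With the tool pointing down it reaches from about 0.225 to 0.725 m from the base axis. Payload 3.1 kg.
Tool frame: the origin (TCP) lies midway between the tips of the shut fingers; the grasp point (between the pads) lies 19 mm behind it (env.grip_depth is the distance from the TCP to the grasp point, in m); z points along the fingers, y is the line along which they close (so a half turn about z gives the same grasp; the last joint's range is limited). The gripper opens to 85 mm and grips with 20 to 120 N. Pads are 22 mm wide; open, the fingers measure 114 mm over their backs; the gripper's body (76 mm by 85 mm) begins 54 mm behind the grasp point. The pads swing forward as they close: fully open they stand 13 mm farther back than shut.
Start: joints at [1.041, 0.048, 0.099, 1.622, 0, 1.443], TCP at [0.205, 0.483, 0.231] pointing down, gripper open.
Joint ranges: [-2.91, 2.91], [-0.99, 1.94], [-1.21, 1.42], [-2.12, 2.29], [-1.49, 1.47], [-3.14, 3.14]. Speed limits (rad/s): [2.79, 2.79, 3.14, 3.14, 3.14, 3.14].

### API

Orientations are given as a rotation vector (axis times angle).
In Python, from workcell import env, imaging, order gives the robot as it stands. The module is installed in compiled form; this text tells all that it offers.
- The arm moves only by the tool step_arm, never from a script. Its argument "moves" is text: rows parted by semicolons, each of 7 numbers parted by spaces: the shift along the tool's x, y, z in m, then the turn, a rotation vector about the tool's x, y, z in degrees, then the opening, from 0 (shut) to 1 (fully open). In form: dx dy dz wx wy wz jaw; .... A call has 1 to 20 rows; each row is the pose to reach, as a shift and turn from the pose commanded when the call began, along the tool's axes at that moment; what a row does not reach only later rows make up. A row lasts 1/10 s, in which the tool goes at most 50 mm and 8.59 degrees, less where a joint would pass 70% of its speed; a pose out of reach is approached as far as the arm can. A call with a gripper value outside its range is refused whole. The fingers move at their own pace and stop on an object; "grip_force" is the grip in N (left out, the last holds). Time passes only in rows, so rows that repeat a pose let the fingers close. It gives the time, the measured TCP pose, the force, the opening and the grip force at its end, in the units of the state.
- env.sense(): the state, without advancing time (a new reading comes with each control period).
- imaging.camera(name): name is "scene" or "top" or "wrist"; returns (picture, depth): 400x640x3 uint8, red, green, blue; 400x640 float32, m along the optical axis (not along the pixel's ray), 0 where there is no reading.
- imaging.get_calibration(name): a dict with "fx", "fy", "cx", "cy" (pixels), "eye" and "rotation" of the camera in the world; the wrist camera has in their place "T_tool_cam" (4x4, takes a point from camera to tool coordinates, whose origin is the TCP and whose axes are the flange's). Camera axes: x right, y down, z forward; pixel columns grow to the right and rows downward; lengths in m; the calibration is good to about 2 mm. A picture is of the moment at which its call begins: read the wrist's pose just before it. get_calibration takes no time and is no camera call.
- order.finish_job(): hands the job in; it is judged then, once.
The state is a dict: "time": time; "q": joint angles; "qvel": joint speeds; "effort": joint torques, N m; "position": TCP position; "ee_rot": TCP orientation; "contact_force": force on the tool from outside, world axes, zero at the start; "moment": the same for the moment, N m; "width": opening from 0.0 (shut) to 1.0 (fully open); "gripper_force": force on a finger pad.
Only numpy, scipy, OpenCV 4.12 (cv2) and the standard library are available. Lean on these libraries where they do the work, as an engineer would, in place of code of your own. Each camera call takes 0.05 s, during which the arm holds its last target. There are 200 camera calls.

### The job

Set up the sheet punch for the next format: take the gauge with the blue grip out of the rack and put it upright into the punch's throat, between the red fixed stop and the sliding edge guide, lowering it gently all the way, not ramming or dropping it, until its bottom edge is fully home and the red depth line is level with the lips. Then slide the edge guide (the one with the orange tab) up to the gauge until the gauge sits snug between guide and stop with no play, and let go, leaving the gauge standing there. Leave the other two gauges in the rack and do not disturb the handstamp or the ink pad.

Things in the scene. Friction and masses are not known exactly. Their poses are not given: they have to be found in the camera images.
- gauge_blue: the gauge to use: flat upright aluminium plate 100 mm long (own x), 5 thick (y), 82 tall, with a blue grip on top, 60 long (x), 14 thick (y), from 80 to 106 mm above the bottom edge; red depth line 40 mm above that edge. Origin: middle of the bottom edge, z up. About 0.13 kg. Stands in a rack slot, bottom edge 8 mm above the table. Grasp the grip across its 14 mm from above.
- gauge_yellow: another gauge, yellow grip, plate 84 mm long, otherwise the same shape as the blue one; stays in the rack. Origin: the middle of the bottom edge.
- gauge_green: another gauge, green grip, plate 120 mm long, otherwise the same shape as the blue one; stays in the rack. Origin: the middle of the bottom edge.
- rack: fixed wooden gauge rack, 150 (x) by 150 (y) by 35 mm tall, with three slots along its own x, 8 mm wide, 138 mm long and 27 mm deep, at y = -50, 0 and +50 mm; the gauges stand in them in any order, their x along the rack's x. Origin: the middle of its underside.
- punch: fixed bench sheet punch, 240 mm deep (x), 340 wide (y): teal base, grey top, black side cheeks; a grey die cover, 18 mm above the lips, begins 60 mm behind (+x) the throat; a hand lever slopes up to 260 mm height behind its right (-y) end. Origin: on the table below the middle of the throat; x points away from its front, y along the throat, z up.
- throat (a point): on the throat's centre line, at lip height (120 mm above the table), at the red fixed stop's inner face; axes as the punch. The throat, a slot, runs from here along -y for over 200 mm: 7 mm wide, floor 40 mm below this point, lips flared to 17 mm at the top over the first 8 mm down. The stop, a red block at y 0 to +14 mm, closes the throat and stands 14 mm above the lips.
- guide (a joint): opening in m between the sliding edge guide's face and the fixed stop's face, along the throat, 0 to 0.19; smaller is nearer the stop. It slides along the punch's y with about 2.5 N, stays where it is left, and pushes the gauge along the throat when it meets it.
- guide_grip (a point): middle of the guide's orange tab, 40 mm above the lips on the throat's centre line; axes as the punch. Tab 12 mm thick (x), 30 long (y), 14 to 48 mm above the lips, on a black block (56 x 34 x 14 mm) astride the throat. The guide's face, towards the stop, is 17 mm from this point in +y. Grasp the tab across its 12 mm from above.
- handstamp: postmark handstamp, brass foot 34 mm across and dark wooden knob, 80 mm tall, standing loose on the table. Origin: centre of its underside.
- inkpad: round black ink pad in a tin, 110 mm across, 19 mm high, loose on the table. Origin: centre of its underside.
There are look-alikes about, which are no part of the job. Leave any turquoise look-alike of the gauge_blue alone.

How it is judged:
By the outcome, as a careful person would: the job done as asked, in the order asked, and still so for the second after the job is handed in, with the robot touching nothing.
It also fails if it takes over 58 s, if anything falls off the work surface, if the arm or the gripper's body presses on something with over 40 N, if the wrist force passes 120 N, or if a joint passes its speed limit or range.

## Working session

There is one attempt and no reset: what is moved stays moved. The work goes in short steps, Python scripts to look and compute and a tool call to move; the robot and the scene stay as the last step left them, time stands still between calls to the robot, and variables do not carry over. Pictures are saved under pics/ and viewed, at most 10 in all, crops included, and the job is handed in when it is done.

Besides the shell and the picture viewer there is one more tool, called as name(argument=value, ...), one argument or row to a line, values as JSON. step_arm: Moves the arm, as the interface text tells. Its arguments: {"type":"object","properties":{"moves":{"type":"string"},"grip_force":{"type":"number"}},"required":["moves"]}

```bash
mkdir -p pics; cat > h.py <<'E'
import numpy as np, cv2
from scipy.spatial.transform import Rotation as R
from workcell import env, imaging, order
def cloud(name):
    s=env.sense(); im,d=imaging.camera(name); c=imaging.get_calibration(name)
    v,u=np.mgrid[:400,:640]; P=np.stack([(u-c['cx'])/c['fx']*d,(v-c['cy'])/c['fy']*d,d],-1)
    if name=='wrist':
        T=c['T_tool_cam']; P=P@T[:3,:3].T+T[:3,3]
        P=P@R.from_rotvec(s['ee_rot']).as_matrix().T+s['position']
    else: P=P@np.array(c['rotation']).T+c['eye']
    P[d==0]=np.nan
    return im,P
def save(im,f): cv2.imwrite(f,im[...,::-1])
E
python3 - <<'E'
from h import *
s=env.sense(); print(s['position'],R.from_rotvec(s['ee_rot']).as_matrix().round(3),s['width'],env.grip_depth)
a,P=cloud('top'); b,Q=cloud('scene'); np.savez('d.npz',a=a,P=P,b=b,Q=Q)
save(a,'pics/top.png'); save(b,'pics/scene.png')
print(imaging.get_calibration('top'),imaging.get_calibration('scene'))
E
```

```text
[0.20501336 0.48264784 0.23014513] [[-0.92   0.391 -0.001]
 [ 0.391  0.92  -0.002]
 [ 0.    -0.002 -1.   ]] 0.997918197566803 0.0187Traceback (most recent call last):
  File "<stdin>", line 3, in <module>
  File "h.py", line 10, in cloud
    else: P=P@np.array(c['rotation']).T+c['eye']
            ~~~~~~~~~~~~~~~~~~~~~~~~~~~^~~~~~~~~
ValueError: operands could not be broadcast together with shapes (400,640) (3,)
```

```bash
sed -i "s/np.array(c\['rotation'\]).T/rot(c['rotation']).T/" h.py; cat >> h.py <<'E'
def rot(r):
    r=np.array(r,float)
    return R.from_rotvec(r).as_matrix() if r.shape==(3,) else r
E
python3 - <<'E'
from h import *
print(imaging.get_calibration('top'),imaging.get_calibration('scene'))
a,P=cloud('top'); b,Q=cloud('scene'); np.savez('d.npz',a=a,P=P,b=b,Q=Q)
save(a,'pics/top.png'); save(b,'pics/scene.png')
print(np.nanmedian(P[...,2]),P[200,320],P[20:400:60,20:640:100,2].round(3))
E
```

```text
{'fx': 482.7747592658069, 'fy': 482.7747592658069, 'cx': 315.3665608535487, 'cy': 193.23722594543455, 'eye': array([0.36279432, 0.08275313, 1.01572958]), 'rotation': array([-2.1167879 ,  2.13931121, -0.2007122 ])} {'fx': 462.35183492562584, 'fy': 462.35183492562584, 'cx': 318.0218567367437, 'cy': 191.67373113495668, 'eye': array([ 1.33311106, -0.37784595,  0.71474749]), 'rotation': array([-1.90815255, -1.0866631 ,  0.61770225])}
0.0010696105871714767 [0.5353903  0.06656425 0.00187788] [[-0.002  0.     0.002 -0.    -0.001 -0.001  0.068]
 [ 0.003    nan -0.    -0.001  0.     0.002 -0.   ]
 [ 0.007 -0.     0.    -0.001  0.126  0.137  0.003]
 [ 0.007  0.     0.034  0.002  0.121  0.12   0.012]
 [-0.    -0.     0.007 -0.003 -0.004 -0.001  0.016]
 [ 0.04   0.001 -0.002  0.001 -0.001  0.002  0.018]
 [   nan -0.002 -0.002  0.002  0.001  0.001  0.02 ]]
```

View pics/top.png

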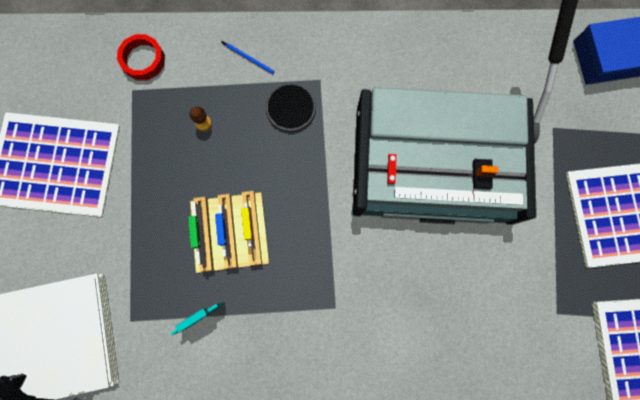

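View pics/scene.png

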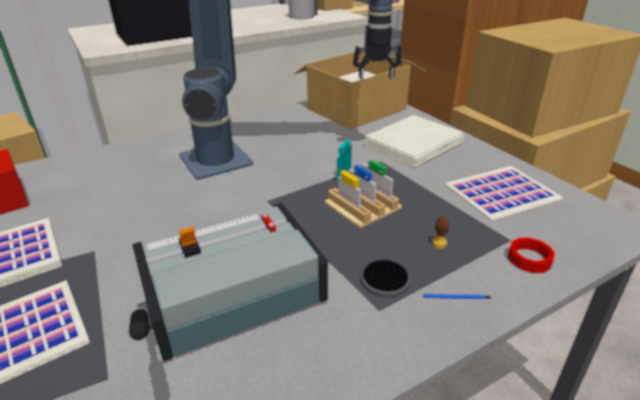

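The top view shows the blue grip at (221,229) in the rack's middle slot, with green at (194,232) and yellow at (247,223). The turquoise look-alike is at (195,320), outside the rack. The stop is at (392,168), and the guide with its orange tab is at (487,170). The gauge I want is the one at (221,229), because it's royal blue and stands in the rack.

```bash
python3 - <<'E'
from h import *
D=np.load('d.npz'); a,P=D['a'],D['P']
hsv=cv2.cvtColor(a,cv2.COLOR_RGB2HSV)
def m(n,box,h0,h1,zmin,smin=130,vmin=90):
    x0,y0,x1,y1=box; M=np.zeros(hsv.shape[:2],bool)
    M[y0:y1,x0:x1]=True
    M&=(hsv[...,0]>=h0)&(hsv[...,0]<=h1)&(hsv[...,1]>smin)&(hsv[...,2]>vmin)&(P[...,2]>zmin)
    p=P[M]; z=np.median(p[:,2])
    r=cv2.minAreaRect(p[:,:2].astype(np.float32)*1000); w,v=np.linalg.eigh(np.cov(p[:,:2].T))
    print(n,len(p),'med',np.median(p,0).round(4),'zpct',np.percentile(p[:,2],[5,95]).round(3),'rect',np.round(r[0],1),np.round(r[1],1),'axisdeg',np.degrees(np.arctan2(v[1,1],v[0,1])).round(1))
m('blue',(205,200,235,255),105,130,.095)
m('green',(180,205,205,260),45,80,.095)
m('yellow',(235,195,260,245),20,35,.095)
m('red',(380,145,402,190),0,179,.128,150)
m('orange',(465,155,505,185),5,20,.15)
# throat dark line / cover edge
for u in (420,440,455):
    print(u,[(v,hsv[v,u,2],P[v,u].round(3).tolist()) for v in range(140,186,3)])
crop=np.hstack([cv2.resize(a[180:280,175:275],(400,400),interpolation=2),cv2.resize(a[120:220,350:450],(400,400),interpolation=2)])
save(crop,'pics/c1.png')
E
```

```text
blue 230 med [0.4631 0.2561 0.1139] zpct [0.11  0.116] rect [463.7 256.7] [58.4 13.5] axisdeg -173.8
green 235 med [0.4597 0.3069 0.1138] zpct [0.111 0.117] rect [459.5 307.4] [59.7 14.7] axisdeg -173.1
yellow 265 med [0.4737 0.2076 0.1137] zpct [0.105 0.117] rect [474.  208.1] [59.8 14.4] axisdeg -173.0
red 158 med [ 0.5714 -0.0656  0.1336] zpct [0.13  0.136] rect [572.2 -66.7] [13.4 55.8] axisdeg 175.2
orange 115 med [ 0.5608 -0.2367  0.1675] zpct [0.163 0.17 ] rect [ 561.1 -237.8] [28.9 12.7] axisdeg 85.6
420 [(140, np.uint8(76), [0.629, -0.124, 0.126]), (143, np.uint8(144), [0.625, -0.126, 0.119]), (146, np.uint8(183), [0.618, -0.125, 0.121]), (149, np.uint8(189), [0.613, -0.125, 0.12]), (152, np.uint8(189), [0.607, -0.125, 0.12]), (155, np.uint8(188), [0.601, -0.125, 0.118]), (158, np.uint8(191), [0.594, -0.124, 0.122]), (161, np.uint8(191), [0.589, -0.124, 0.121]), (164, np.uint8(188), [0.583, -0.124, 0.119]), (167, np.uint8(156), [0.576, -0.122, 0.123]), (170, np.uint8(105), [0.573, -0.124, 0.115]), (173, np.uint8(52), [0.572, -0.129, 0.091]), (176, np.uint8(182), [0.559, -0.1
[... 911 characters left out ...]
26, -0.189, 0.133]), (143, np.uint8(107), [0.624, -0.193, 0.12]), (146, np.uint8(184), [0.618, -0.192, 0.121]), (149, np.uint8(180), [0.612, -0.192, 0.12]), (152, np.uint8(182), [0.606, -0.192, 0.12]), (155, np.uint8(182), [0.6, -0.191, 0.12]), (158, np.uint8(182), [0.595, -0.193, 0.115]), (161, np.uint8(183), [0.588, -0.19, 0.121]), (164, np.uint8(185), [0.583, -0.191, 0.119]), (167, np.uint8(185), [0.576, -0.19, 0.121]), (170, np.uint8(130), [0.571, -0.19, 0.119]), (173, np.uint8(50), [0.568, -0.193, 0.107]), (176, np.uint8(106), [0.561, -0.191, 0.112]), (179, np.uint8(176), [0.554, -0.189, 0.118]), (182, np.uint8(181), [0.548, -0.189, 0.118]), (185, np.uint8(180), [0.541, -0.187, 0.121])]
```

View pics/c1.png

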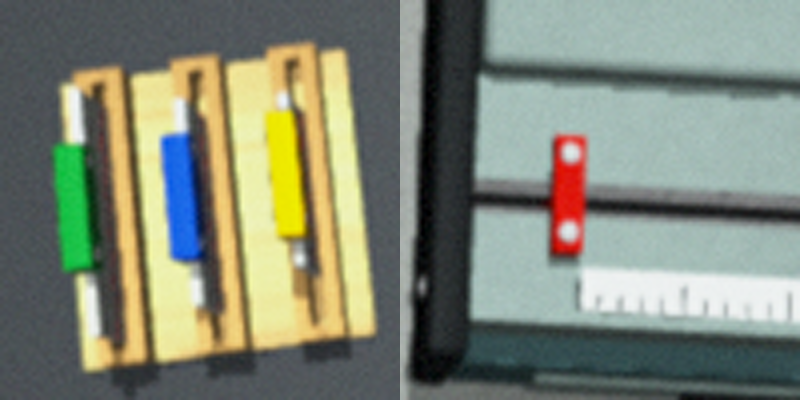

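The crop confirms it: the royal-blue grip is in the rack's middle slot, and its size matches the description (58 x 14 mm, top at z 0.114). Next I'll work out the approach above it.

```bash
cat >> h.py <<'E'
def plan(p,yaw):
    "row taking TCP to p, pointing down, tool y at world yaw (deg)"
    s=env.sense(); A=R.from_rotvec(s['ee_rot']); t=np.radians(yaw)
    y=np.array([np.cos(t),np.sin(t),0]); z=np.array([0,0,-1.]); x=np.cross(y,z)
    B=R.from_matrix(np.stack([x,y,z],1))
    print('shift',A.inv().apply(np.array(p)-s['position']).round(4),'turn',np.degrees((A.inv()*B).as_rotvec()).round(2),'t',s['time'],'w',round(s['width'],3))
E
python3 -c "
from h import *
plan((.4635,.2565,.22),96.7)
c=imaging.get_calibration('wrist');print(c['T_tool_cam'].round(3),c['fx'])"
```

```text
shift [-0.3263 -0.1071  0.0105] turn [ -0.1   -0.04 -29.72] t 0.15 w 1.001
[[ 0.    -0.959 -0.283  0.071]
 [ 1.    -0.     0.    -0.   ]
 [-0.    -0.283  0.959 -0.142]
 [ 0.     0.     0.     1.   ]] 287.98763507269973
```

step_arm(
  moves="-0.04 -0.013 0 0 0 -4 0.4;-0.08 -0.026 0 0 0 -9 0.4;-0.13 -0.043 0 0 0 -15 0.4;-0.18 -0.06 0.003 0 0 -20 0.4;-0.23 -0.076 0.005 0 0 -25 0.4;-0.28 -0.092 0.008 -0.1 0 -29.7 0.4;-0.31 -0.102 0.01 -0.1 0 -29.7 0.4;-0.326 -0.107 0.01 -0.1 0 -29.7 0.4;-0.326 -0.107 0.01 -0.1 0 -29.7 0.4;-0.326 -0.107 0.01 -0.1 0 -29.7 0.4;-0.326 -0.107 0.01 -0.1 0 -29.7 0.4",
  grip_force=30,
)

```text
time: 1.25
position: [0.4625, 0.2583, 0.2214]
ee_rot: [0.186, -3.136, -0.003]
contact_force: [0.2, -0.4, 0.3]
width: 0.396
gripper_force: 0.0
```

```bash
python3 - <<'E'
from h import *
a,P=cloud('wrist'); np.savez('w1.npz',a=a,P=P); save(a,'pics/w1.png')
s=env.sense(); print(s['position'],s['contact_force'])
hsv=cv2.cvtColor(a,cv2.COLOR_RGB2HSV)
for n,h0,h1 in (('blue',105,130),('green',45,80),('yellow',20,35)):
    M=(hsv[...,0]>=h0)&(hsv[...,0]<=h1)&(hsv[...,1]>130)&(P[...,2]>.1095)&(P[...,2]<.119)
    p=P[M]; 
    if len(p)<50: continue
    r=cv2.minAreaRect(p[:,:2].astype(np.float32)*1000); print(n,len(p),p.mean(0).round(4),r)
plan((.4635,.2565,.082),96.7)
E
```

```text
[0.46249018 0.25838038 0.22155485] [-0.81751039  0.39947448  0.66743743]
blue 783 [0.4634 0.2571 0.1137] ((464.5808410644531, 257.48828125), (57.73822784423828, 11.155481338500977), 6.379464149475098)
green 909 [0.4592 0.3065 0.1135] ((460.310302734375, 306.8485107421875), (58.396339416503906, 13.23307991027832), 6.477229118347168)
yellow 975 [0.4743 0.2089 0.1134] ((475.4942321777344, 208.5120086669922), (59.22046661376953, 14.3966703414917), 6.767428398132324)
shift [-0.0007 -0.0023  0.1396] turn [0.12 0.02 0.1 ] t 1.3 w 0.4
```

View pics/w1.png

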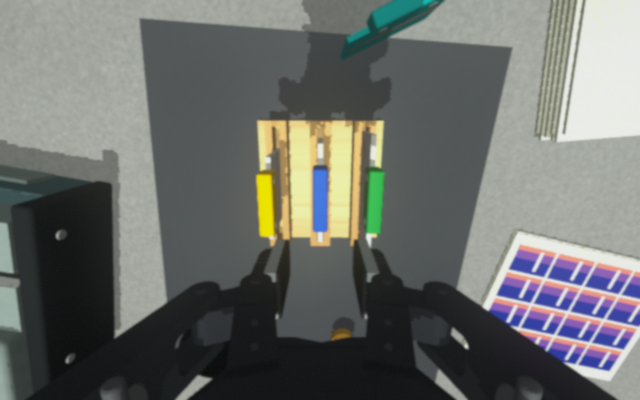

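The wrist view shows blue at (319,199), between yellow (265,204) and green (375,200). It's centred between the fingers, so I'll descend and grip.

step_arm(
  moves="-0.001 -0.002 0.02 0.1 0 0.2 0.4;-0.001 -0.002 0.05 0.1 0 0.2 0.4;-0.001 -0.002 0.08 0.1 0 0.2 0.4;-0.001 -0.002 0.105 0.1 0 0.2 0.4;-0.001 -0.002 0.125 0.1 0 0.2 0.4;-0.001 -0.002 0.135 0.1 0 0.2 0.4;-0.001 -0.002 0.139 0.1 0 0.2 0.4;-0.001 -0.002 0.139 0.1 0 0.2 0.4;-0.001 -0.002 0.139 0.1 0 0.2 0.3;-0.001 -0.002 0.139 0.1 0 0.2 0.2;-0.001 -0.002 0.139 0.1 0 0.2 0.1;-0.001 -0.002 0.139 0.1 0 0.2 0.05;-0.001 -0.002 0.139 0.1 0 0.2 0.05;-0.001 -0.002 0.139 0.1 0 0.2 0.05;-0.001 -0.002 0.139 0.1 0 0.2 0.05",
  grip_force=40,
)

```text
time: 2.8
position: [0.4659, 0.2562, 0.0839]
ee_rot: [-0.177, 3.133, 0.002]
contact_force: [-0.5, 1.8, 5.3]
width: 0.156
gripper_force: 41.1
```

step_arm(
  moves="0 0 -0.005 0 0 0 0.05;0 0 -0.015 0 0 0 0.05;0 0 -0.03 0 0 0 0.05;0 0 -0.055 0 0 0 0.05;0 0 -0.085 0 0 0 0.05;0 0 -0.115 0 0 0 0.05;0 0 -0.145 0 0 0 0.05;0 0 -0.17 0 0 0 0.05;0 0 -0.185 0 0 0 0.05;0 0 -0.19 0 0 0 0.05;0 0 -0.19 0 0 0 0.05",
)

```text
time: 3.9
position: [0.4651, 0.2554, 0.2736]
ee_rot: [-0.177, 3.134, -0.0]
contact_force: [0.9, -0.7, -1.0]
width: 0.153
gripper_force: 40.1
```

```bash
python3 - <<'E'
from h import *
D=np.load('d.npz'); a,P=D['a'],D['P']
print('cheek z',P[100:215:15,358:372:6,2].round(3).tolist())
# throat line fit from dark pixels in hsv V between stop and guide
g=a.max(-1).astype(float); L=[]
for u in range(402,468,2):
    col=g[166:180,u]; w=np.clip(140-col,0,None); 
    if w.sum()>0: L.append((u,(w*np.arange(166,180)).sum()/w.sum()))
L=np.array(L); c=imaging.get_calibration('top'); Rr=rot(c['rotation'])
d=np.c_[(L[:,0]-c['cx'])/c['fx'],(L[:,1]-c['cy'])/c['fy'],np.ones(len(L))]@Rr.T
pts=c['eye']+d*((.115-c['eye'][2])/d[:,2])[:,None]
k=np.polyfit(pts[:,1],pts[:,0],1); print('throat x at y=-.12',np.polyval(k,-.12),'psi',-np.degrees(np.arctan(k[0])))
s=env.sense();print(s['position'],s['contact_force'],s['q'])
plan((.568,-.13,.274),176)
E
```

```text
cheek z [[-0.001, 0.119, 0.117], [0.092, 0.119, 0.118], [0.085, 0.121, 0.125], [0.103, 0.114, 0.122], [0.115, 0.117, 0.12], [0.117, 0.118, 0.117], [0.116, 0.118, 0.121], [0.117, 0.12, 0.081]]
throat x at y=-.12 0.5693496164488187 psi -3.741103123471687
[0.4651494  0.25539746 0.27364206] [ 0.94749162 -0.70121181 -0.98198481] [ 3.76254960e-01  7.57369953e-02  2.13033501e-01  1.70574500e+00
 -8.96904123e-04  2.63483916e-01]
shift [-5.880e-02 -3.945e-01 -1.000e-04] turn [ -0.11   0.11 -79.54] t 3.9 w 0.153
```

step_arm(
  moves="-0.003 -0.02 0 0 0 -5 0.05;-0.008 -0.055 0 0 0 -13 0.05;-0.014 -0.095 0 0 0 -21 0.05;-0.02 -0.135 0 0 0 -29 0.05;-0.026 -0.175 0 0 0 -37 0.05;-0.032 -0.215 0 0 0 -45 0.05;-0.038 -0.255 0 0 0 -53 0.05;-0.044 -0.295 0 0 0 -61 0.05;-0.05 -0.335 0 0 0 -68 0.05;-0.055 -0.37 0 -0.1 0.1 -74 0.05;-0.058 -0.388 0 -0.1 0.1 -78 0.05;-0.0588 -0.3945 0 -0.1 0.1 -79.5 0.05;-0.0588 -0.3945 0 -0.1 0.1 -79.5 0.05;-0.0588 -0.3945 0 -0.1 0.1 -79.5 0.05;-0.0588 -0.3945 0 -0.1 0.1 -79.5 0.05",
)

```text
time: 5.4
position: [0.5672, -0.129, 0.2719]
ee_rot: [2.141, -2.296, -0.004]
contact_force: [-0.1, 0.1, -1.3]
width: 0.159
gripper_force: 40.0
```

```bash
python3 - <<'E'
from h import *
plan((.568,-.13,.274),176)
a,P=cloud('wrist'); b,Q=cloud('top'); np.savez('w2.npz',a=a,P=P,b=b,Q=Q); s=env.sense(); print(s['position'],s['q'])
save(np.hstack([cv2.resize(a,(480,300)),cv2.resize(b[100:250,340:500],(320,300))]),'pics/w2.png')
E
```

```text
shift [ 0.001  -0.0008 -0.0021] turn [0.17 0.01 0.01] t 5.4 w 0.159
[ 0.56742555 -0.12899029  0.27234489] [-3.38362942e-01  2.18447646e-01  3.69506273e-01  1.72381352e+00
 -7.08347869e-04 -1.83981611e+00]
```

View pics/w2.png

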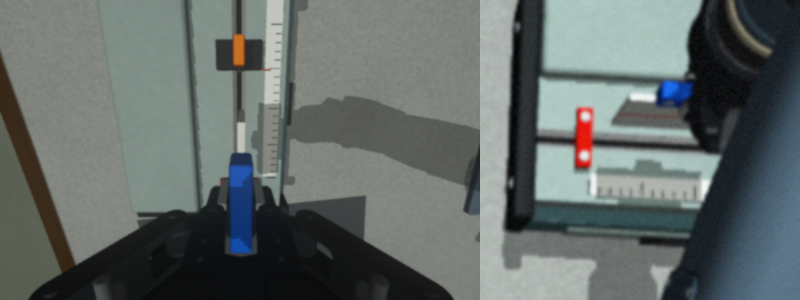

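The wrist view shows the held gauge over the throat. In full-resolution pixels, the tab is at about (318,66), the plate end at about (321,180) and the throat line at about u=318. I'll measure throat, tab and plate in the same image.

```bash
cat >> h.py <<'E'
def wl(a,T,A,p0,v0,v1,u0,u1,z,thr):
    "dark-line centroid rows v0..v1, intersect plane world z -> world pts"
    c=imaging.get_calibration('wrist'); g=a.max(-1).astype(float); L=[]
    for v in range(v0,v1):
        w=np.clip(thr-g[v,u0:u1],0,None)
        if w.sum()>0: L.append(((w*np.arange(u0,u1)).sum()/w.sum(),v))
    L=np.array(L); d=np.c_[(L[:,0]-c['cx'])/c['fx'],(L[:,1]-c['cy'])/c['fy'],np.ones(len(L))]
    d=d@T[:3,:3].T@A.T; e=A@T[:3,3]+p0
    return e+d*((z-e[2])/d[:,2])[:,None]
E
python3 - <<'E'
from h import *
D=np.load('w2.npz'); a,P=D['a'],D['P']; s=env.sense(); A=R.from_rotvec(s['ee_rot']).as_matrix(); p0=s['position']
T=imaging.get_calibration('wrist')['T_tool_cam']
for r in (10,30,100,120,135): print(r,a[r,300:340,:].max(-1).tolist())
hsv=cv2.cvtColor(a,cv2.COLOR_RGB2HSV)
def rep(n,M):
    p=P[M]; r=cv2.minAreaRect(p[:,:2].astype(np.float32)*1000); t=(p-p0)@A
    print(n,len(p),np.median(p,0).round(4),'rect',np.round(r[0],1),np.round(r[1],1),round(r[2],1),'tool',np.median(t,0).round(4), 'ztop',np.percentile(p[:,2],95).round(4))
M=(hsv[...,0]>=5)&(hsv[...,0]<=20)&(hsv[...,1]>150)&(P[...,2]>.163)&(P[...,2]<.175); M[:, :280]=0;M[:,360:]=0;M[130:]=0; rep('tab top',M)
M=(hsv[...,0]>=105)&(hsv[...,0]<=130)&(hsv[...,1]>130); M[:, :280]=0;M[:,360:]=0; 
z=np.nanpercentile(P[M][:,2],90); M&=(P[...,2]>z-.006); rep('grip top',M)
M=(hsv[...,1]<60)&(hsv[...,2]>150)&(P[...,2]>.25)&(P[...,2]<.30); M[:, :290]=0;M[:,350:]=0; rep('plate top',M)
# plate end along the tool
t=(P[M]-p0)@A; print('plate tool x max',np.percentile(t[:,0],[50,95,99]).round(4))
for (v0,v1) in ((0,45),(95,145)):
    q=wl(a,T,A,p0,v0,v1,304,332,.114,110); k=np.polyfit(q[:,1],q[:,0],1)
    print('throat',q[0].round(4),q[-1].round(4),'psi',-np.degrees(np.arctan(k[0])),'x at -.13',np.polyval(k,-.13))
E
```

```text
10 [145, 144, 144, 145, 144, 144, 144, 141, 130, 113, 101, 99, 99, 94, 81, 63, 49, 46, 46, 47, 50, 66, 92, 111, 118, 119, 123, 128, 137, 144, 146, 146, 146, 146, 145, 146, 145, 145, 146, 145]
30 [144, 144, 144, 145, 145, 145, 144, 143, 136, 121, 107, 102, 100, 96, 84, 65, 51, 46, 45, 46, 48, 64, 91, 111, 118, 121, 123, 129, 136, 142, 146, 147, 146, 147, 147, 147, 147, 147, 148, 147]
100 [146, 146, 145, 145, 144, 144, 144, 143, 141, 135, 121, 108, 103, 101, 96, 79, 59, 46, 45, 44, 49, 65, 94, 113, 121, 123, 125, 131, 138, 141, 144, 143, 142, 143, 143, 143, 144, 144, 144, 144]
120 [146, 146, 146, 145, 145, 146, 145, 146, 145, 140, 126, 110, 105, 102, 98, 83, 62, 48, 46, 46, 49, 65, 94, 115, 123, 123, 124, 131, 137, 141, 142, 142, 143, 142, 142, 143, 144, 144, 144, 145]
135 [146, 146, 146, 146, 147, 147, 147, 148, 147, 142, 130, 115, 106, 103, 98, 82, 63, 49, 45, 46, 47, 66, 94, 115, 122, 124, 126, 132, 138, 142, 144, 145, 144, 144, 144, 143, 144, 143, 144, 144]
tab top 605 [ 0.5624 -0.2388  0.1675] rect [ 562.5 -238.7] [29.7 11.2] 86.2 tool [ 0.1101 -0.0029  0.1048] ztop 0.1688
grip top 3723 [ 0.5678 -0.1346  0.3017] rect [ 568.1 -130.7] [60.1 15.2] 84.0 tool [ 0.0055 -0.0007 -0.0293] ztop 0.3027
plate top 389 [ 0.565  -0.1705  0.2779] rect [ 565.  -170.3] [19.7  4.5] 85.8 tool [ 0.0415 -0.0007 -0.0055] ztop 0.2788
plate tool x max [0.0415 0.0502 0.0508]
throat [ 0.5593 -0.3019  0.114 ] [ 0.5617 -0.2663  0.114 ] psi -3.7065543285932048 x at -.13 0.5704280149402193
throat [ 0.5642 -0.2214  0.114 ] [ 0.5678 -0.1742  0.114 ] psi -3.929893051643843 x at -.13 0.5708030012931261
```

step_arm(
  moves="0 -0.001 0.015 0 0 0 0.05;0 -0.0025 0.035 0 0 0 0.05;0 -0.0025 0.055 0 0 0 0.05;0 -0.0025 0.065 0 0 0 0.05;0 -0.0025 0.068 0 0 0 0.05;0 -0.0025 0.068 0 0 0 0.05;0 -0.0025 0.068 0 0 0 0.05",
)

```text
time: 6.2
position: [0.5705, -0.13, 0.2057]
ee_rot: [2.142, -2.298, 0.001]
contact_force: [0.6, 0.1, -0.8]
width: 0.156
gripper_force: 40.1
```

```bash
python3 - <<'E'
from h import *
s=env.sense(); A=R.from_rotvec(s['ee_rot']).as_matrix(); p0=s['position']; print(p0,s['contact_force'])
a,P=cloud('wrist'); b,Q=cloud('scene'); np.savez('w3.npz',a=a,P=P,b=b)
T=imaging.get_calibration('wrist')['T_tool_cam']; hsv=cv2.cvtColor(a,cv2.COLOR_RGB2HSV)
def rep(n,M):
    p=P[M]; r=cv2.minAreaRect(p[:,:2].astype(np.float32)*1000); t=(p-p0)@A
    print(n,len(p),np.median(p,0).round(4),'rect',np.round(r[0],1),np.round(r[1],1),round(r[2],1),'tool',np.median(t,0).round(4))
M=(hsv[...,0]>=5)&(hsv[...,0]<=20)&(hsv[...,1]>150)&(P[...,2]>.163)&(P[...,2]<.175); M[:, :280]=0;M[:,360:]=0; rep('tab top',M)
M=(hsv[...,1]<60)&(hsv[...,2]>150)&(P[...,2]>.19)&(P[...,2]<.23); M[:, :290]=0;M[:,350:]=0; rep('plate top',M)
save(np.hstack([a[0:300,220:420].repeat(2,0).repeat(2,1),cv2.resize(b[190:280,130:330],(400,180)).repeat(1,0) if 0 else cv2.copyMakeBorder(cv2.resize(b[190:290,150:300],(400,267)),0,333,0,0,0)]),'pics/w3.png')
E
```

```text
[ 0.57053373 -0.13004743  0.20567086] [ 0.5688602   0.05724188 -0.75436708]
tab top 1188 [ 0.5623 -0.2388  0.1676] rect [ 562.2 -238.7] [29.8 11.8] 86.9 tool [0.1091 0.0008 0.0382]
plate top 367 [ 0.5684 -0.1719  0.2117] rect [ 568.3 -171.2] [19.4  4.4] 85.8 tool [ 0.0419 -0.0009 -0.006 ]
```

View pics/w3.png

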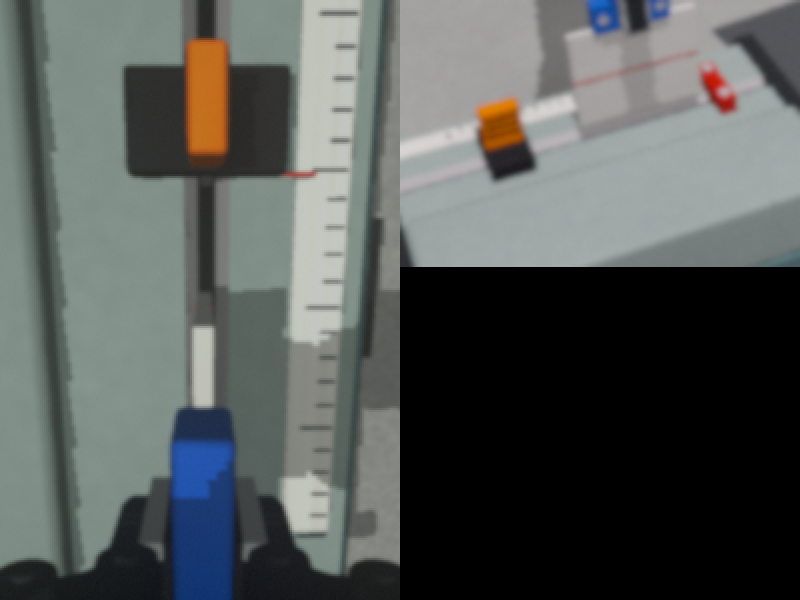

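Now the bottom edge is about 9 mm above the lips. The plate end is at crop (202,365), the throat line at (205,240) and the tab at (207,97), so it's nearly aligned. I'll refine the lateral offset.

```bash
python3 - <<'E'
from h import *
s=env.sense(); A=R.from_rotvec(s['ee_rot']).as_matrix(); p0=s['position']; print(p0)
D=np.load('w3.npz');a=D['a']; c=imaging.get_calibration('wrist'); T=c['T_tool_cam']
g=a.max(-1).astype(int)
print(g[120,305:340].tolist(),g[172,305:340].tolist())
for v0,v1,u0,u1 in ((0,18,317,329),(95,138,317,329)):
    q=(wl(a,T,A,p0,v0,v1,u0,u1,.108,90)-p0)@A; print('dark slot tool',q[0].round(4),q[-1].round(4),q[:,1].mean().round(4))
def ed(u,v,z):
    d=A@T[:3,:3]@np.array([(u-c['cx'])/c['fx'],(v-c['cy'])/c['fy'],1]); e=A@T[:3,3]+p0
    return ((e+d*(z-e[2])/d[2]-p0)@A).round(4)
print(c['cx'],c['cy'])
for v,z,l,r in ((120,.12,0,0),(172,p0[2]+.006,0,0)):
    w=g[v,305:340].astype(float); gr=np.gradient(w); print(v,[(305+i,round(x,1)) for i,x in enumerate(gr) if abs(x)>6])
for u in (315,321.5,328): print(u,ed(u,120,.12),ed(u,120,.108),ed(u,172,p0[2]+.006))
E
```

```text
[ 0.57066469 -0.13016748  0.20581323]
[145, 145, 145, 145, 144, 142, 134, 121, 108, 103, 102, 103, 97, 83, 61, 48, 45, 44, 44, 44, 47, 59, 83, 107, 118, 122, 123, 123, 125, 131, 138, 140, 141, 142, 141] [145, 146, 146, 145, 146, 145, 142, 129, 114, 108, 124, 157, 183, 193, 194, 195, 195, 195, 195, 194, 185, 159, 120, 92, 84, 83, 83, 85, 87, 93, 97, 98, 98, 98, 99]
dark slot tool [0.1528 0.0002 0.0979] [0.1421 0.0002 0.0979] 0.0002
dark slot tool [0.0884 0.0003 0.0979] [0.0562 0.0005 0.0979] 0.0004
321.00851481172447 201.4088709802474
120 [(311, np.float64(-10.5)), (312, np.float64(-13.0)), (313, np.float64(-9.0)), (317, np.float64(-10.0)), (318, np.float64(-18.0)), (319, np.float64(-17.5)), (320, np.float64(-8.0)), (325, np.float64(7.5)), (326, np.float64(18.0)), (327, np.float64(24.0)), (328, np.float64(17.5)), (329, np.float64(7.5)), (334, np.float64(6.5))]
172 [(311, np.float64(-8.0)), (312, np.float64(-14.0)), (313, np.float64(-10.5)), (315, np.float64(24.5)), (316, np.float64(29.5)), (317, np.float64(18.0)), (325, np.float64(-17.5)), (326, np.float64(-32.5)), (327, np.float64(-33.5)), (328, np.float64(-18.0))]
315 [ 0.0697 -0.0054  0.0859] [ 0.0696 -0.0057  0.0979] [ 0.0469 -0.0038 -0.006 ]
321.5 [ 0.0697 -0.0005  0.0859] [ 0.0696 -0.0004  0.0979] [ 0.0469 -0.0007 -0.006 ]
328 [0.0697 0.0045 0.0859] [0.0696 0.0048 0.0979] [ 0.0469  0.0025 -0.006 ]
```

step_arm(
  moves="0 0.0013 0 0 0 0 0.05;0 0.0013 0.004 0 0 0 0.05;0 0.0013 0.008 0 0 0 0.05;0 0.0013 0.011 0 0 0 0.05;0 0.0013 0.014 0 0 0 0.05;0 0.0013 0.017 0 0 0 0.05;0 0.0013 0.02 0 0 0 0.05;0 0.0013 0.023 0 0 0 0.05;0 0.0013 0.026 0 0 0 0.05;0 0.0013 0.026 0 0 0 0.05;0 0.0013 0.026 0 0 0 0.05",
)

```text
time: 7.4
position: [0.5687, -0.1298, 0.1782]
ee_rot: [2.141, -2.297, -0.002]
contact_force: [0.4, 0.7, -0.8]
width: 0.154
gripper_force: 40.0
```

step_arm(
  moves="0 0 0.003 0 0 0 0.05;0 0 0.006 0 0 0 0.05;0 0 0.009 0 0 0 0.05;0 0 0.012 0 0 0 0.05;0 0 0.014 0 0 0 0.05;0 0 0.016 0 0 0 0.05;0 0 0.017 0 0 0 0.05;0 0 0.018 0 0 0 0.05;0 0 0.018 0 0 0 0.05;0 0 0.018 0 0 0 0.05",
)

```text
time: 8.4
position: [0.5686, -0.1299, 0.1603]
ee_rot: [2.141, -2.297, -0.002]
contact_force: [1.6, 0.0, -1.8]
width: 0.154
gripper_force: 40.1
```

Only about 3–4 mm remain; I'll lower it in steps of half a millimetre.

step_arm(
  moves="0 0 0.0005 0 0 0 0.05;0 0 0.001 0 0 0 0.05;0 0 0.0015 0 0 0 0.05;0 0 0.002 0 0 0 0.05;0 0 0.0025 0 0 0 0.05;0 0 0.003 0 0 0 0.05;0 0 0.003 0 0 0 0.05;0 0 0.003 0 0 0 0.05",
)

```text
time: 9.2
position: [0.5687, -0.1299, 0.1573]
ee_rot: [2.141, -2.297, -0.002]
contact_force: [1.1, 0.1, -1.7]
width: 0.158
gripper_force: 40.1
```

step_arm(
  moves="0 0 0.0004 0 0 0 0.05;0 0 0.0008 0 0 0 0.05;0 0 0.0012 0 0 0 0.05;0 0 0.0016 0 0 0 0.05;0 0 0.0016 0 0 0 0.05;0 0 0.0016 0 0 0 0.05",
)

```text
time: 9.8
position: [0.5687, -0.1299, 0.156]
ee_rot: [2.141, -2.297, -0.001]
contact_force: [1.0, 0.9, 0.6]
width: 0.156
gripper_force: 40.3
```

Force is starting to rise, so it's touching. I'll press a little further to check it's home.

step_arm(
  moves="0 0 0.0004 0 0 0 0.05;0 0 0.0008 0 0 0 0.05;0 0 0.0012 0 0 0 0.05;0 0 0.0012 0 0 0 0.05;0 0 0.0012 0 0 0 0.05",
)

```text
time: 10.3
position: [0.5687, -0.1301, 0.1559]
ee_rot: [2.141, -2.297, 0.0]
contact_force: [-0.9, -0.3, 4.5]
width: 0.157
gripper_force: 41.2
```

```bash
python3 - <<'E'
from h import *
s=env.sense(); A=R.from_rotvec(s['ee_rot']).as_matrix(); p0=s['position']; print(p0,s['contact_force'],s['moment'])
a,P=cloud('wrist'); b,Q=cloud('scene'); hsv=cv2.cvtColor(a,cv2.COLOR_RGB2HSV)
M=(hsv[...,1]<60)&(hsv[...,2]>140)&(P[...,2]>.145)&(P[...,2]<.18); M[:, :290]=0;M[:,350:]=0
print('plate top z',np.median(P[M],0),M.sum())
save(np.vstack([cv2.resize(b[190:270,160:280],(600,400),interpolation=2),cv2.copyMakeBorder(a[50:250,220:420],0,0,0,400,0)]),'pics/s4.png')
E
```

```text
[ 0.56874707 -0.13009629  0.15589578] [-0.93694193 -0.33398354  4.48667869] [0.0632982  0.32150985 0.05331951]
plate top z [ 0.56648404 -0.17147303  0.16182221] 401
```

View pics/s4.png

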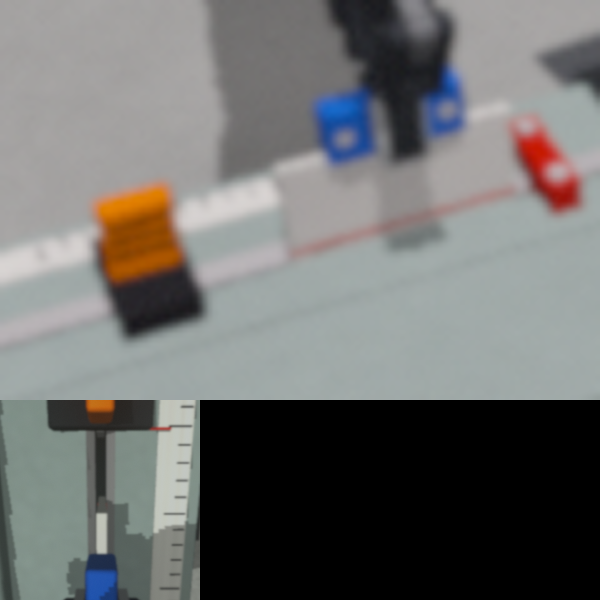

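The red depth line is level with the lips and the plate top reads z=0.162, as expected for home. The guide is at crop (150,260). I'll ease off, let go, lift clear and move over the tab.

step_arm(
  moves="0 0 -0.001 0 0 0 0.05;0 0 -0.001 0 0 0 0.15;0 0 -0.001 0 0 0 0.25;0 0 -0.001 0 0 0 0.35;0 0 -0.001 0 0 0 0.45;0 0 -0.001 0 0 0 0.45;0 0 -0.001 0 0 0 0.45;0 0 -0.01 0 0 0 0.45;0 0 -0.03 0 0 0 0.45;0 0 -0.055 0 0 0 0.45;0 0 -0.07 0 0 0 0.45;0.02 0 -0.075 0 0 0 0.45;0.055 -0.001 -0.075 0 0 0 0.45;0.085 -0.0014 -0.075 0 0 0 0.45;0.103 -0.0014 -0.075 0 0 0 0.45;0.109 -0.0014 -0.075 0 0 0 0.45;0.109 -0.0014 -0.075 0 0 0 0.45;0.109 -0.0014 -0.075 0 0 0 0.45",
)

```text
time: 12.2
position: [0.5626, -0.2377, 0.2297]
ee_rot: [2.142, -2.297, -0.003]
contact_force: [-0.8, 0.0, -0.7]
width: 0.454
gripper_force: 0.0
```

```bash
python3 - <<'E'
from h import *
s=env.sense(); A=R.from_rotvec(s['ee_rot']).as_matrix(); p0=s['position']
a,P=cloud('wrist'); b,Q=cloud('top'); hsv=cv2.cvtColor(a,cv2.COLOR_RGB2HSV)
def rep(n,M,P):
    p=P[M]; r=cv2.minAreaRect(p[:,:2].astype(np.float32)*1000); t=(p-p0)@A
    print(n,len(p),np.median(p,0).round(4),'rect',np.round(r[0],1),np.round(r[1],1),round(r[2],1),'tool',np.median(t,0).round(4))
M=(hsv[...,0]>=5)&(hsv[...,0]<=20)&(hsv[...,1]>150)&(P[...,2]>.163)&(P[...,2]<.175); rep('tab top',M,P)
h2=cv2.cvtColor(b,cv2.COLOR_RGB2HSV); M=(h2[...,0]>=105)&(h2[...,0]<=130)&(h2[...,1]>130)&(Q[...,2]>.16); M[:,:380]=0;M[:,500:]=0; rep('grip',M,Q)
plan((.5625,-.2387,.143),176.1)
E
```

```text
tab top 570 [ 0.5622 -0.2409  0.1677] rect [ 562.1 -239.6] [29.6 11.4] 85.9 tool [ 0.0035 -0.0001  0.062 ]
grip 374 [ 0.5648 -0.1244  0.1856] rect [437.9 -68.7] [ 57.5 320.5] 64.8 tool [-0.1133  0.0057  0.0442]
shift [ 0.0013 -0.      0.0868] turn [ 0.1   0.02 -0.03] t 12.3 w 0.448
```

step_arm(
  moves="0.0013 0 0.02 0 0 0 0.45;0.0013 0 0.045 0 0 0 0.45;0.0013 0 0.065 0 0 0 0.45;0.0013 0 0.078 0 0 0 0.45;0.0013 0 0.084 0 0 0 0.45;0.0013 0 0.085 0 0 0 0.45;0.0013 0 0.085 0 0 0 0.35;0.0013 0 0.085 0 0 0 0.25;0.0013 0 0.085 0 0 0 0.15;0.0013 0 0.085 0 0 0 0.08;0.0013 0 0.085 0 0 0 0.05;0.0013 0 0.085 0 0 0 0.05;0.0013 0 0.085 0 0 0 0.05",
  grip_force=30,
)

```text
time: 13.6
position: [0.5616, -0.2403, 0.146]
ee_rot: [2.14, -2.296, -0.001]
contact_force: [-4.8, 0.5, 6.5]
width: 0.129
gripper_force: 32.2
```

step_arm(
  moves="-0.002 0.0005 -0.001 0 0 0 0.05;-0.005 0.0005 -0.001 0 0 0 0.05;-0.009 0.0005 -0.001 0 0 0 0.05;-0.013 0.0005 -0.001 0 0 0 0.05;-0.017 0.0005 -0.001 0 0 0 0.05;-0.021 0.0005 -0.001 0 0 0 0.05;-0.025 0.0005 -0.001 0 0 0 0.05;-0.029 0.0005 -0.001 0 0 0 0.05;-0.032 0.0005 -0.001 0 0 0 0.05;-0.034 0.0005 -0.001 0 0 0 0.05;-0.036 0.0005 -0.001 0 0 0 0.05;-0.036 0.0005 -0.001 0 0 0 0.05;-0.036 0.0005 -0.001 0 0 0 0.05",
)

```text
time: 14.9
position: [0.5641, -0.2034, 0.146]
ee_rot: [2.142, -2.297, -0.003]
contact_force: [-5.3, -1.0, 5.4]
width: 0.13
gripper_force: 32.0
```

step_arm(
  moves="-0.001 0.0005 0 0 0 0 0.05;-0.002 0.0005 0 0 0 0 0.05;-0.003 0.0005 0 0 0 0 0.05;-0.004 0.0005 0 0 0 0 0.05;-0.005 0.0005 0 0 0 0 0.05;-0.006 0.0005 0 0 0 0 0.05;-0.007 0.0005 0 0 0 0 0.05;-0.008 0.0005 0 0 0 0 0.05;-0.009 0.0005 0 0 0 0 0.05;-0.01 0.0005 0 0 0 0 0.05",
)

```text
time: 15.9
position: [0.5646, -0.1945, 0.146]
ee_rot: [2.141, -2.297, 0.0]
contact_force: [-4.8, -2.8, 5.0]
width: 0.132
gripper_force: 32.1
```

step_arm(
  moves="-0.0005 0 0 0 0 0 0.05;-0.001 0 0 0 0 0 0.05;-0.0015 0 0 0 0 0 0.05;-0.002 0 0 0 0 0 0.05;-0.0025 0 0 0 0 0 0.05;-0.0025 0 0 0 0 0 0.05",
)

```text
time: 16.5
position: [0.5648, -0.1927, 0.146]
ee_rot: [2.14, -2.296, 0.002]
contact_force: [-4.5, -5.0, 4.9]
width: 0.131
gripper_force: 32.0
```

step_arm(
  moves="-0.0005 0 0 0 0 0 0.05;-0.001 0 0 0 0 0 0.05;-0.0015 0 0 0 0 0 0.05;-0.0015 0 0 0 0 0 0.05;-0.0015 0 0 0 0 0 0.05",
)

```text
time: 17.0
position: [0.5648, -0.1927, 0.1461]
ee_rot: [2.137, -2.296, 0.004]
contact_force: [-4.3, -7.8, 4.9]
width: 0.135
gripper_force: 32.0
```

step_arm(
  moves="-0.001 0 0 0 0 0 0.05;-0.002 0 0 0 0 0 0.05;-0.002 0 0 0 0 0 0.05;-0.002 0 0 0 0 0 0.05",
)

```text
time: 17.4
position: [0.5648, -0.1925, 0.1461]
ee_rot: [2.134, -2.295, 0.008]
contact_force: [-4.4, -12.4, 3.8]
width: 0.134
gripper_force: 31.9
```

```bash
python3 - <<'E'
from h import *
b,Q=cloud('scene'); t,_=cloud('top'); np.savez('s5.npz',b=b)
save(np.vstack([cv2.resize(b[195:265,165:285],(700,408),interpolation=2),cv2.resize(t[130:190,370:510],(700,190))]),'pics/s5.png')
E
```

```text
(no output)
```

View pics/s5.png

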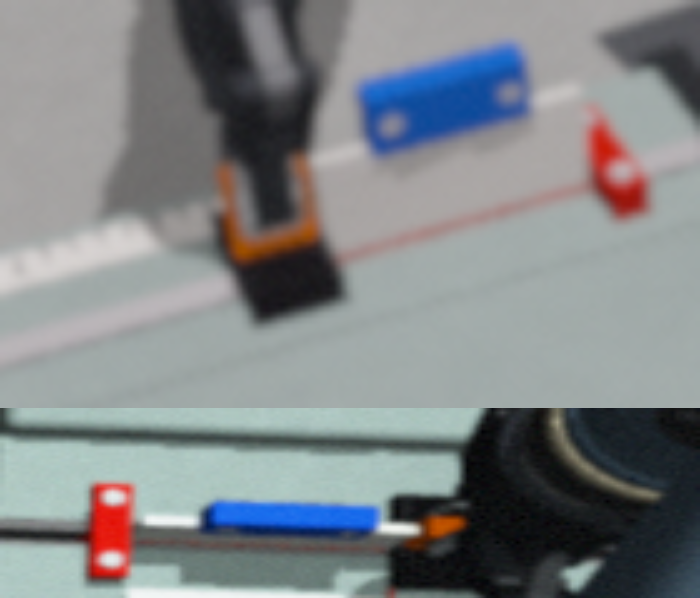

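The gauge end touches the stop at (600,185), the guide touches its other end at (340,260), and the red line lies along the lips. The force rose without any movement, so there's no play left. I'll relax the push partly, open and lift straight up.

step_arm(
  moves="0.001 0 0 0 0 0 0.05;0.0025 0 0 0 0 0 0.05;0.0025 0 0 0 0 0 0.05;0.0025 0 0 0 0 0 0.1;0.0025 0 0 0 0 0 0.2;0.0025 0 0 0 0 0 0.3;0.0025 0 0 0 0 0 0.45;0.0025 0 0 0 0 0 0.45;0.0025 0 0 0 0 0 0.45;0.0025 0 -0.01 0 0 0 0.45;0.0025 0 -0.03 0 0 0 0.45;0.0025 0 -0.06 0 0 0 0.45;0.0025 0 -0.09 0 0 0 0.45;0.0025 0 -0.12 0 0 0 0.45;0.0025 0 -0.14 0 0 0 0.45;0.0025 0 -0.14 0 0 0 0.45;0.0025 0 -0.14 0 0 0 0.45",
)

```text
time: 19.2
position: [0.5654, -0.1906, 0.2861]
ee_rot: [2.142, -2.297, 0.0]
contact_force: [0.0, -0.2, 0.1]
width: 0.447
gripper_force: 0.0
```

```bash
python3 - <<'E'
from h import *
b,Q=cloud('scene'); a,P=cloud('wrist'); t,_=cloud('top')
hsv=cv2.cvtColor(a,cv2.COLOR_RGB2HSV)
M=(hsv[...,0]>=5)&(hsv[...,0]<=20)&(hsv[...,1]>150)&(P[...,2]>.163)&(P[...,2]<.175)
print('tab',cv2.minAreaRect(P[M][:,:2].astype(np.float32)*1000))
save(np.vstack([np.hstack([cv2.resize(b[195:265,165:285],(400,233),interpolation=2),a[50:283,160:560]]),np.hstack([cv2.resize(t,(400,250)),cv2.resize(b,(400,250))])]),'pics/s6.png')
E
```

```text
tab ((565.2655029296875, -191.81240844726562), (29.220638275146484, 11.32787036895752), 85.86165618896484)
```

View pics/s6.png

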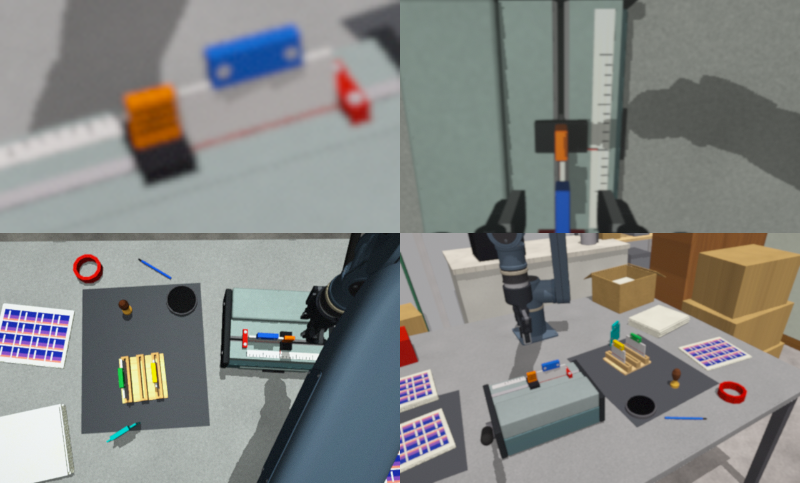

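The gauge is standing fully home, with its red line at the lips and the guide against it. The other gauges, handstamp and ink pad are untouched, and the arm is clear. I'm handing in the job.

```bash
python3 -c "
from workcell import order; print(order.finish_job())"
```

```text
the job is handed in; nothing more can be done
None
```

The blue gauge is standing fully home in the throat, snug between the stop and the edge guide and released; I handed the job in at about 19 s, but the hand-in returned no verdict.

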